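# Turn the back-to-front socket tray in its sleeve

## Task

In the plywood twin sleeve on the bench, one of the two dark wooden socket trays has been pushed in back to front, with its wire pull at the back. Slide that tray straight out by its upright handle, turn it end for end, and slide it fully home again into the bay it came from, so that its wire pull faces out of the mouth like its neighbour's. Leave the other tray where it is.

Things in the scene. Friction and masses are not known exactly. Their poses are not given: they have to be found in the camera images.
- rack: fixed plywood twin sleeve, 100 (x) x 152 (y) x 40 mm high, origin under its centre. Bays at y +36 and -36 mm: 64 mm wide, floor 6 mm above the bench, 30 mm high inside, a 32 mm slot along the whole roof for the handle. Mouths at x = -50 mm, roughly facing the robot; trays pass only there. Back: corner stops at x = +44 mm, 42 mm gap between for a pull.
- rack_home (a point): point of the sleeve midway between the bays, at floor height (6 mm up), 16 mm from the rack's origin toward the mouths: a tray pushed fully home against the stops has its centre level with this point along x (36 mm to one side of it) and 26 mm of its length outside the mouth.
- tray_wrong: tray that is in back to front, in either bay, 1 to 12 mm short of the stops: open dark-wood tray of sockets, 120 mm (x) x 54 mm (y), walls 24 mm high, about 0.25 kg. Flat upright handle at its middle, 56 mm along x, 14 mm thick in y, top 76 mm above the underside. Origin: centre of underside. +x (plain end) points out of the mouth at first; it must end toward the back.
- tray_wrong_pull (a point): outermost point of that tray's steel wire pull (26 mm wide, sticking out 14 mm beyond the tray's -x end): 74 mm from the tray's origin along its -x, 14 mm above the underside.
- tray_right: the other tray, identical in make, the right way round in the other bay with its pull (-x end) out of the mouth; it stays there. Origin: centre of its underside.
Mind the look-alikes: they are no part of the job. Several things have the shape of the rack; the one meant has the colours described above.

How it is judged:
On the way:
1. the tray that was back to front is drawn clear of its sleeve (x of tray_wrong in the frame of rack below -0.105 m), for 0.1 s.
At the end, for the whole second after the job is handed in: The tray is back in its bay, lying on the bay floor and at rest, its pull end out of the mouth, pushed in to within 15 mm of the stops and within 10 degrees of the sleeve's direction (x of tray_wrong_pull in the frame of rack below -0.07 m and x of tray_wrong in the frame of rack above -0.031 m and z of tray_wrong in the frame of rack below 0.012 m and y of tray_wrong in the frame of rack between -0.05 and 0.05 m and angle between the x axis of tray_wrong and the x axis of rack, either way round below 0.18 rad and angle between tray_wrong's own z axis and vertical below 0.12 rad and linear speed of tray_wrong below 0.02 m/s); the robot touches nothing.
It fails at once if the other tray was shifted by more than 20 mm (distance of tray_right from where it was at the start of the episode above 0.02 m).
It also fails if it takes over 51 s, if anything falls off the work surface, if the arm or the gripper's body presses on something with over 40 N, if the wrist force passes 120 N, or if a joint passes its speed limit or range.

## Robot

A 6-joint arm with a two-finger parallel gripper is mounted at the origin on a cart in front of the work surface, level with it; the furniture and walls round the work are solid. World frame = base frame: x ahead of the robot, y to its left, z up, the work surface at z = 0. Lengths are in m, angles in rad, forces in N, time in s.
With the tool pointing down it reaches from about 0.275 to 0.85 m from the base axis. Payload 5.2 kg.
Tool frame: the origin (TCP) lies between the finger pads; the fingertips stand 17 mm ahead of it and the grasp point (between the pads) lies 2 mm behind it (manip.finger_overhang is the distance from the TCP to the fingertips, in m); z points along the fingers, y is the line along which they close (so a half turn about z gives the same grasp; the last joint's range is limited). The gripper opens to 85 mm and grips with 20 to 120 N. Pads are 22 mm wide; open, the fingers measure 114 mm over their backs; the gripper's body (76 mm by 85 mm) begins 54 mm behind the grasp point. The pads swing forward as they close: fully open they stand 13 mm farther back than shut.
Start: joints at [1.131, 0.259, 1.535, -0, 1.348, -0.203], TCP at [0.129, 0.535, 0.248] pointing down, gripper open.
Joint ranges: [-3.14, 3.14], [-0.91, 2.08], [0.19, 2.58], [-1.22, 4.36], [0.22, 2.71], [-3.12, 3.12]. Speed limits (rad/s): [2.57, 2.57, 3.14, 3.14, 3.14, 3.14].

## Interface

Orientations are given as a unit quaternion [w, x, y, z].
In Python, from station import manip gives the robot as it stands.
- The arm moves only by the tool arm_command, never from a script. Its argument "increments" is a list of rows, each an object with "travel": the shift along the tool's x, y, z in m, a list of three; "yaw": the turn about the tool's z in rad; "claw": the opening, from 0 (shut) to 1 (fully open). In form: [{"travel": [dx, dy, dz], "yaw": yaw, "claw": claw}, ...]. A call has exactly 8 rows; each row is the pose to reach, as a shift and turn from the pose commanded when the call began, along the tool's axes at that moment; what a row does not reach only later rows make up. A row lasts 1/12 s, in which the tool goes at most 41.7 mm and 7.16 degrees, less where a joint would pass 70% of its speed; a pose out of reach is approached as far as the arm can. A call with a gripper value outside its range is refused whole. The fingers move at their own pace and stop on an object; the grip force is fixed at half the most. Time passes only in rows, so rows that repeat a pose let the fingers close, or fill a call up. It gives the time, the measured TCP pose, the force, the opening and the grip force at its end, in the units of the state.
- manip.observe(): the state, without advancing time (a new reading comes with each control period).
- manip.read_camera(name): name is "scene" or "top" or "wrist"; returns the picture (400x640x3 uint8, blue, green, red); there is no depth.
- manip.calibration(name): a dict with "camera_matrix" (3x3 intrinsics, pixels), "k1" (the pictures are not rectified: a ray, as slopes to the right and down, at radius r is drawn at 1 + k1 r^2 times it, then the intrinsics apply), "rvec" (rotation vector, rad) and "tvec" (3), from world to camera coordinates, as OpenCV has them; the wrist camera has in their place "mount" (4x4, takes a point from camera to tool coordinates, whose origin is the TCP and whose axes are the flange's). Camera axes: x right, y down, z forward; pixel columns grow to the right and rows downward; lengths in m; the calibration is good to about 2 mm. A picture is of the moment at which its call begins: read the wrist's pose just before it. calibration takes no time and is no camera call.
- manip.job_done(): hands the job in; it is judged then, once.
The state is a dict: "time_s": time; "joints": joint angles; "joint_vel": joint speeds; "joint_torque": joint torques, N m; "eef_pos": TCP position; "orientation": TCP orientation; "ft_force": force on the tool from outside, world axes, zero at the start; "ft_torque": the same for the moment, N m; "opening": finger opening in m; "grasp_force": force on a finger pad.
Only numpy, scipy, OpenCV 4.12 (cv2) and the standard library are available. Lean on these libraries where they do the work, as an engineer would, in place of code of your own. Each camera call takes 0.05 s, during which the arm holds its last target. There are 200 camera calls.

## Working session

There is one attempt and no reset: what is moved stays moved. The work goes in short steps, Python scripts to look and compute and a tool call to move; the robot and the scene stay as the last step left them, time stands still between calls to the robot, and variables do not carry over. Pictures are saved under pics/ and viewed, at most 10 in all, crops included, and the job is handed in when it is done.

Besides the shell and the picture viewer there is one more tool, called after "Request:" as name([rows], argument=value, ...), one row to a line, values as JSON. arm_command: Moves the arm, as the interface text tells. Its arguments: {"type":"object","properties":{"increments":{"type":"array","items":{"type":"object","properties":{"travel":{"type":"array","items":{"type":"number"}},"yaw":{"type":"number"},"claw":{"type":"number"}}}}},"required":["increments"]}

```bash
mkdir -p pics; ls; python3 - <<'E'
from station import manip
import cv2,numpy as np
s=manip.observe();print(s)
a=manip.read_camera("scene");b=manip.read_camera("top")
cv2.imwrite("pics/scene0.png",a);cv2.imwrite("pics/top0.png",b)
for n in("scene","top","wrist"):print(n,manip.calibration(n))
print(manip.finger_overhang)
E
```

```text
pics
{'time_s': 0.0, 'joints': array([ 1.13115904e+00,  2.59350021e-01,  1.53607458e+00, -1.08560525e-05,
        1.34800532e+00, -2.02790230e-01]), 'joint_vel': array([ 4.38071148e-05,  3.33679015e-04, -8.48638167e-05, -1.46142349e-04,
       -1.48000804e-04,  1.20163319e-03]), 'joint_torque': array([ 4.14487772e-05, -4.46023786e+01, -2.90569836e+01, -1.77233733e-04,
        1.17483837e-02,  8.34834879e-06]), 'eef_pos': array([0.12881193, 0.53419434, 0.2474743 ]), 'orientation': array([-2.85008114e-04,  1.18145679e-01,  9.92995848e-01, -8.73320917e-04]), 'ft_force': array([-0.20163417, -0.22799764, -0.35343193]), 'ft_torque': array([-0.03591597,  0.01228812, -0.01463786]), 'grasp_force': 0.0, 'opening': 0.085345584376115}
scene {'camera_matrix': array([[456.48333578,   0.        , 319.17154471],
       [  0.        , 456.48333578, 201.41732113],
       [  0.        ,   0.        ,   1.        ]]), 'k1': -0.002806699812925992, 'rvec': array([ 1.29720145, -2.17419252,  1.02325314]), 'tvec': array([0.28220406, 0.32484864, 0.55712134])}
top {'camera_matrix': array([[448.6833123 ,   0.        , 319.06686032],
       [  0.        , 448.6833123 , 200.00853938],
       [  0.        ,   0.        ,   1.        ]]), 'k1': 0.009277739114272992, 'rvec': array([ 2.19000079, -2.17410523,  0.15964306]), 'tvec': array([0.01927817, 0.49497591, 0.85232794])}
wrist {'camera_matrix': array([[285.09205677,   0.        , 320.48353664],
       [  0.        , 285.09205677, 199.78782387],
       [  0.        ,   0.        ,   1.        ]]), 'k1': -0.023318923200642883, 'mount': array([[-5.45064851e-04, -9.56971661e-01, -2.90180881e-01,
         7.33084013e-02],
       [ 9.99998893e-01, -9.23460147e-04,  1.16706842e-03,
        -2.02424564e-04],
       [-1.38482189e-03, -2.90179923e-01,  9.56971104e-01,
        -1.25917394e-01],
       [ 0.00000000e+00,  0.00000000e+00,  0.00000000e+00,
         1.00000000e+00]])}
0.017
```

View pics/scene0.png

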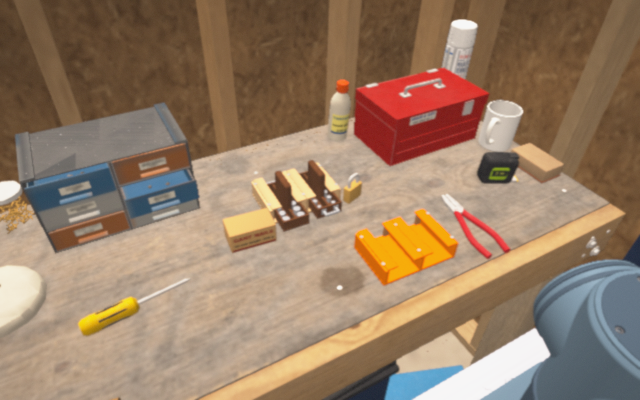

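View pics/top0.png

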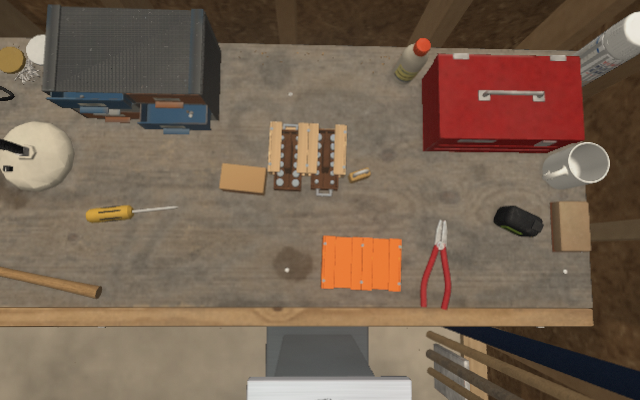

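Plywood rack at top-view (307,150). Its left tray (288,160) has the pull at the back (290,126), so it is the wrong one; the right tray (323,160) has its pull out of the mouth at (324,192). Look-alikes: the orange sleeve at top (361,262), scene (405,245), and the cardboard box at (243,178). I'll check this in a close crop.

```bash
cat >h.py <<'E'
import cv2,numpy as np
from scipy.spatial.transform import Rotation as R
from station import manip
def cam(n,s=None):
    c=manip.calibration(n);K=c["camera_matrix"];k=c["k1"]
    if n=="wrist":
        w,x,y,z=s["orientation"];T=np.eye(4);T[:3,:3]=R.from_quat([x,y,z,w]).as_matrix();T[:3,3]=s["eef_pos"]
        M=np.linalg.inv(T@c["mount"])
    else:
        M=np.eye(4);M[:3,:3]=cv2.Rodrigues(c["rvec"])[0];M[:3,3]=c["tvec"]
    return K,k,M
def plane(n,px,z,s=None):
    K,k,M=cam(n,s);D=np.array([k,0,0,0.])
    u=cv2.undistortPoints(np.array(px,float).reshape(-1,1,2),K,D)[:,0]
    d=np.c_[u,np.ones(len(u))]@M[:3,:3];o=-M[:3,:3].T@M[:3,3]
    return o+d*((z-o[2])/d[:,2])[:,None]
def proj(n,P,s=None):
    K,k,M=cam(n,s);return cv2.projectPoints(np.array(P,float).reshape(-1,1,3),cv2.Rodrigues(M[:3,:3])[0],M[:3,3],K,np.array([k,0,0,0.]))[0][:,0]
E
python3 - <<'E'
from h import *
b=cv2.imread("pics/top0.png")
cv2.imwrite("pics/crop1.png",cv2.resize(b[110:205,255:375],None,fx=6,fy=6,interpolation=cv2.INTER_CUBIC))
h=cv2.cvtColor(b,cv2.COLOR_BGR2HSV)
print(h[150,275],h[150,313],h[150,341],h[178,243],h[100,260],h[184,288])
m=cv2.inRange(h,(12,60,160),(28,160,255));m[:110]=0;m[205:]=0;m[:,:255]=0;m[:,375:]=0
for c in cv2.findContours(m,0,2)[0]:
    if cv2.contourArea(c)>80:
        r=cv2.minAreaRect(c);print(r,np.round(plane("top",cv2.boxPoints(r),.04),4).tolist())
E
```

```text
[ 16 106 204] [ 16 106 205] [ 16 107 203] [ 16 125 182] [ 17  56 122] [ 12 126  89]
((259.5, 179.0), (24.0, 9.0), 90.0) [[0.5564, 0.1477, 0.04], [0.5567, 0.1304, 0.04], [0.5098, 0.1295, 0.04], [0.5096, 0.1467, 0.04]]
((339.7818908691406, 149.04273986816406), (12.15991497039795, 50.00556564331055), 1.9091525077819824) [[0.5448, -0.0032, 0.04], [0.6444, -0.0063, 0.04], [0.644, -0.0303, 0.04], [0.5443, -0.0269, 0.04]]
((307.1876525878906, 148.87216186523438), (20.70589256286621, 52.58207321166992), 2.6025619506835938) [[0.5423, 0.069, 0.04], [0.6468, 0.0655, 0.04], [0.6455, 0.0248, 0.04], [0.541, 0.0289, 0.04]]
((274.3340759277344, 146.98895263671875), (12.638609886169434, 52.08438491821289), 3.814074993133545) [[0.5458, 0.1258, 0.04], [0.649, 0.1208, 0.04], [0.6477, 0.0962, 0.04], [0.5445, 0.1014, 0.04]]
```

View pics/crop1.png

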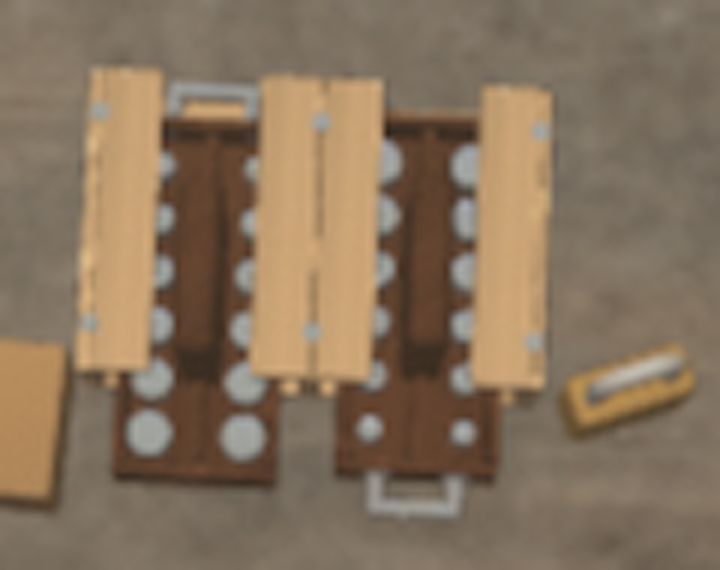

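```bash
python3 - <<'E'
from h import *
c=np.array([[90,68],[552,88],[545,388],[78,372]],float);px=(c-2.5)/6+[255,110]
P=plane("top",px,.04);print(np.round(P,4))
print("centre",P.mean(0),"len",np.linalg.norm(P[1]-P[2]),np.linalg.norm(P[0]-P[3]),"wid",np.linalg.norm(P[0]-P[1]),np.linalg.norm(P[2]-P[3]))
d=P[0]+P[1]-P[2]-P[3];w=P[0]+P[3]-P[1]-P[2]
print("yaw",np.arctan2(d[1],d[0]),np.arctan2(-w[0],w[1]))
print("scene px of corners",proj("scene",P))
f=(np.array([[115,480],[275,483]])-2.5)/6+[255,110];print("tray front z.03",plane("top",f,.03))
hb=(np.array([[180,125],[222,125],[218,350],[180,350]])-2.5)/6+[255,110];print("handle z.082",plane("top",hb,.082))
a=cv2.imread("pics/scene0.png")
for q in proj("scene",P):cv2.circle(a,tuple(int(v) for v in np.round(q)),1,(0,0,255),-1)
cv2.imwrite("pics/scrop.png",cv2.resize(a[150:240,240:370],None,fx=6,fy=6,interpolation=cv2.INTER_CUBIC))
E
```

```text
[[ 0.6483  0.1212  0.04  ]
 [ 0.644  -0.0301  0.04  ]
 [ 0.5443 -0.0277  0.04  ]
 [ 0.5478  0.1233  0.04  ]]
centre [0.59608216 0.04667912 0.04      ] len 0.09977063161829201 0.10057510080795395 wid 0.15131689673991086 0.15102979425392393
yaw -0.02272563391422809 -0.025735612166391295
scene px of corners [[250.73562928 180.18178255]
 [318.03700085 161.25924166]
 [341.36614367 187.73573317]
 [270.58459235 210.08363821]]
tray front z.03 [[0.51408599 0.111508   0.03      ]
 [0.51363167 0.05956362 0.03      ]]
handle z.082 [[0.61843813 0.08979983 0.082     ]
 [0.61863865 0.07679471 0.082     ]
 [0.54782707 0.07718631 0.082     ]
 [0.5476859  0.08884608 0.082     ]]
```

View pics/scrop.png

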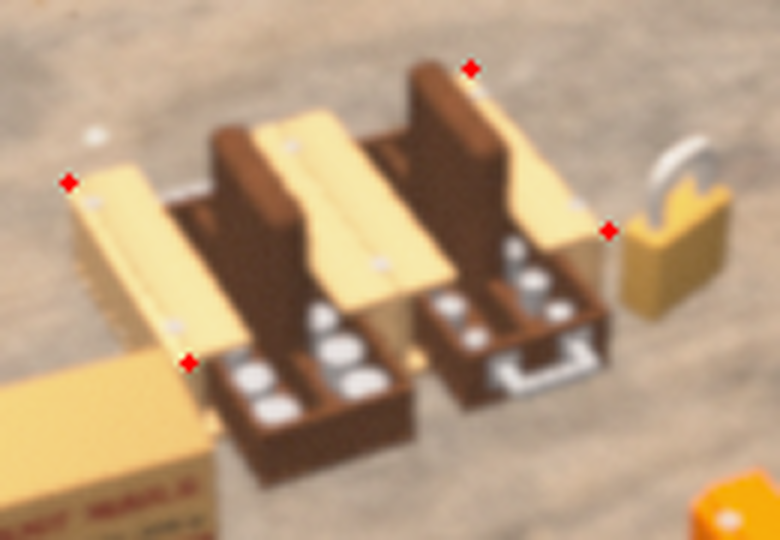

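```bash
cat >>h.py <<'E'
def goto(P,yaw):
    s=manip.observe();w,x,y,z=s["orientation"];r=R.from_quat([x,y,z,w]).as_matrix()
    d=r.T@(np.array(P)-s["eef_pos"]);cur=np.arctan2(r[1,0],r[0,0])
    print("travel",np.round(d,4),"toolyaw",np.round(-(yaw-cur+np.pi)%(2*np.pi)-0 if 0 else (cur-yaw+np.pi)%(2*np.pi)-np.pi,4),"tilt z",np.round(r[:,2],4))
E
python3 - <<'E'
from h import *
goto([.574,.0833,.16],np.pi-.024)
print(plane("top",(np.array([[65,345],[55,500]])-2.5)/6+[255,110],.044))
E
```

```text
travel [-0.5386 -0.3338  0.0879] toolyaw -0.2128 tilt z [-7.0e-04 -1.5e-03 -1.0e+00]
[[0.55579171 0.1273066  0.044     ]
 [0.50559562 0.12957314 0.044     ]]
```

Request:
arm_command([
  {"travel": [-0.032,-0.02,0.0],"yaw": -0.02,"claw": 0.45},
  {"travel": [-0.064,-0.04,0.0],"yaw": -0.05,"claw": 0.45},
  {"travel": [-0.096,-0.06,0.0],"yaw": -0.08,"claw": 0.45},
  {"travel": [-0.128,-0.08,0.0],"yaw": -0.11,"claw": 0.45},
  {"travel": [-0.16,-0.1,0.0],"yaw": -0.14,"claw": 0.45},
  {"travel": [-0.192,-0.12,0.0],"yaw": -0.17,"claw": 0.45},
  {"travel": [-0.224,-0.14,0.0],"yaw": -0.2,"claw": 0.45},
  {"travel": [-0.256,-0.16,0.0],"yaw": -0.21,"claw": 0.45},
])

```text
time_s: 0.77
eef_pos: [0.341, 0.3175, 0.2481]
orientation: [-0.0, 0.013, 1.0, -0.0]
ft_force: [-0.1, 1.0, -0.9]
opening: 0.0384
grasp_force: 0.0
```

```bash
python3 - <<'E'
from h import *
goto([.574,.0833,.18],np.pi-.024)
E
```

```text
travel [-0.2388 -0.2283  0.0681] toolyaw -0.001 tilt z [-3.e-04 -1.e-04 -1.e+00]
```

Request:
arm_command([
  {"travel": [-0.028,-0.027,0.008],"yaw": 0,"claw": 0.45},
  {"travel": [-0.056,-0.054,0.016],"yaw": 0,"claw": 0.45},
  {"travel": [-0.084,-0.081,0.024],"yaw": 0,"claw": 0.45},
  {"travel": [-0.112,-0.108,0.032],"yaw": 0,"claw": 0.45},
  {"travel": [-0.142,-0.136,0.04],"yaw": 0,"claw": 0.45},
  {"travel": [-0.172,-0.164,0.05],"yaw": 0,"claw": 0.45},
  {"travel": [-0.205,-0.196,0.06],"yaw": 0,"claw": 0.45},
  {"travel": [-0.239,-0.228,0.068],"yaw": 0,"claw": 0.45},
])

```text
time_s: 1.43
eef_pos: [0.5655, 0.0912, 0.1812]
orientation: [-0.001, 0.014, 1.0, 0.0]
ft_force: [-0.0, 0.7, 0.0]
opening: 0.0381
grasp_force: 0.0
```

```bash
python3 - <<'E'
from h import *
s=manip.observe();a=manip.read_camera("wrist");print(s["eef_pos"],s["joint_vel"].round(2),s["joints"].round(2))
q=proj("wrist",[[.574,.0833,.082],[.546,.0833+.0007,.082],[.602,.0833-.0007,.082]],s);print(q)
np.save("q.npy",q)
b=a.copy()
for p in q: cv2.circle(b,tuple(int(v) for v in np.round(p)),2,(0,0,255),-1)
cv2.imwrite("pics/w1.png",b)
goto([.574,.0833,.062],np.pi-.024)
E
```

```text
[0.56545914 0.09120651 0.18117226] [-0.62  0.55 -0.59  0.01  0.02 -0.61] [-0.03  0.35  1.57  0.    1.22 -1.58]
[[311.42038593 215.70180743]
 [311.01219083 183.19313834]
 [311.80663325 246.05798198]]
travel [-0.0031 -0.0016  0.1177] toolyaw -0.0064 tilt z [ 0.0018 -0.0037 -1.    ]
```

View pics/w1.png

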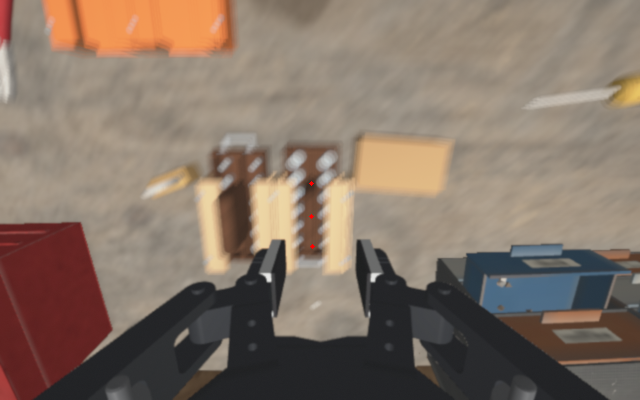

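The blurred wrist view shows the rack mid-frame. The predicted handle line (311, 183–246) falls on the middle of the wrong tray, between the fingers. The pads' x reaches the target at rest. Going down.

Request:
arm_command([
  {"travel": [0,0,0.0],"yaw": 0,"claw": 0.45},
  {"travel": [0,0,0.02],"yaw": 0,"claw": 0.45},
  {"travel": [0,0,0.04],"yaw": 0,"claw": 0.45},
  {"travel": [0,0,0.06],"yaw": 0,"claw": 0.45},
  {"travel": [0,0,0.075],"yaw": 0,"claw": 0.45},
  {"travel": [0,0,0.075],"yaw": 0,"claw": 0.45},
  {"travel": [0,0,0.075],"yaw": 0,"claw": 0.45},
  {"travel": [0,0,0.075],"yaw": 0,"claw": 0.45},
])

```text
time_s: 2.15
eef_pos: [0.5651, 0.0935, 0.1084]
orientation: [0.001, 0.013, 1.0, 0.0]
ft_force: [0.2, 0.4, 1.1]
opening: 0.0384
grasp_force: 0.0
```

```bash
python3 - <<'E'
from h import *
goto([.574,.0833,.062],np.pi-.024)
s=manip.observe();a=manip.read_camera("wrist");print(s["eef_pos"])
b=a.copy()
for p in proj("wrist",[[.546,.0833+.0007,.082],[.602,.0833-.0007,.082]],s): cv2.circle(b,tuple(int(v) for v in np.round(p)),2,(0,0,255),-1)
cv2.imwrite("pics/w2.png",cv2.resize(b[140:400,200:460],None,fx=2.2,fy=2.2))
E
```

```text
travel [-0.0091 -0.01    0.0464] toolyaw -0.0021 tilt z [ 1.1e-03  1.0e-04 -1.0e+00]
[0.56511617 0.09352557 0.10838757]
```

View pics/w2.png

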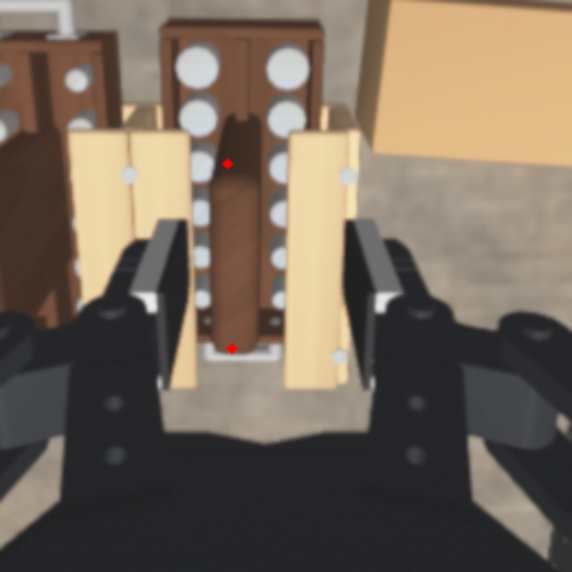

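The crop shows the wrong tray's handle top face at crop x 213–261, y 178–350. The arm is 9 mm short of its commanded spot; correcting for this puts the handle at about (0.576, 0.085).

Request:
arm_command([
  {"travel": [-0.006,-0.004,0.0],"yaw": 0,"claw": 0.45},
  {"travel": [-0.011,-0.008,0.0],"yaw": 0,"claw": 0.45},
  {"travel": [-0.011,-0.008,0.01],"yaw": 0,"claw": 0.45},
  {"travel": [-0.011,-0.008,0.022],"yaw": 0,"claw": 0.45},
  {"travel": [-0.011,-0.008,0.034],"yaw": 0,"claw": 0.45},
  {"travel": [-0.011,-0.008,0.045],"yaw": 0,"claw": 0.45},
  {"travel": [-0.011,-0.008,0.045],"yaw": 0,"claw": 0.45},
  {"travel": [-0.011,-0.008,0.045],"yaw": 0,"claw": 0.45},
])

```text
time_s: 2.87
eef_pos: [0.5751, 0.0845, 0.0614]
orientation: [-0.001, 0.014, 1.0, 0.0]
ft_force: [0.6, -0.6, 0.3]
opening: 0.0384
grasp_force: 0.0
```

Request:
arm_command([
  {"travel": [0,0,0],"yaw": 0,"claw": 0.1},
  {"travel": [0,0,0],"yaw": 0,"claw": 0.0},
  {"travel": [0,0,0],"yaw": 0,"claw": 0.0},
  {"travel": [0,0,0],"yaw": 0,"claw": 0.0},
  {"travel": [0,0,0],"yaw": 0,"claw": 0.0},
  {"travel": [0,0,0],"yaw": 0,"claw": 0.0},
  {"travel": [0,0,0],"yaw": 0,"claw": 0.0},
  {"travel": [0,0,0],"yaw": 0,"claw": 0.0},
])

```text
time_s: 3.53
eef_pos: [0.5764, 0.0846, 0.0632]
orientation: [0.001, 0.013, 1.0, -0.0]
ft_force: [0.1, -0.8, 6.2]
opening: 0.0132
grasp_force: 59.4
```

```bash
python3 - <<'E'
from h import *
s=manip.observe();print(s["eef_pos"],s["opening"],s["grasp_force"],s["ft_force"])
c,sn=np.cos(-.024),np.sin(-.024);p=s["eef_pos"]-[.596,.0467,0];print("rack",p[0]*c+p[1]*sn,-p[0]*sn+p[1]*c)
goto(s["eef_pos"]-.14*np.array([c,sn,0]),np.pi-.024)
E
```

```text
[0.57636469 0.08461275 0.06316067] 0.013208970719437944 59.37950670719147 [ 0.14754696 -0.77417914  6.23849599]
rack -0.02053947330883843 0.03743062916756391
travel [ 0.14   -0.0004 -0.0002] toolyaw -0.0027 tilt z [ 1.7e-03 -1.0e-04 -1.0e+00]
```

Gripped (13 mm opening, 59 N). Pulling straight out.

Request:
arm_command([
  {"travel": [0.008,0,-0.002],"yaw": 0,"claw": 0},
  {"travel": [0.02,0,-0.002],"yaw": 0,"claw": 0},
  {"travel": [0.036,0,-0.002],"yaw": 0,"claw": 0},
  {"travel": [0.054,0,-0.002],"yaw": 0,"claw": 0},
  {"travel": [0.072,0,-0.002],"yaw": 0,"claw": 0},
  {"travel": [0.092,0,-0.002],"yaw": 0,"claw": 0},
  {"travel": [0.112,0,-0.002],"yaw": 0,"claw": 0},
  {"travel": [0.13,0,-0.002],"yaw": 0,"claw": 0},
])

```text
time_s: 4.2
eef_pos: [0.4426, 0.0884, 0.0635]
orientation: [-0.002, 0.013, 1.0, 0.0]
ft_force: [-0.7, 0.1, -2.6]
opening: 0.0131
grasp_force: 58.4
```

```bash
python3 - <<'E'
from h import *
s=manip.observe();print(s["eef_pos"],s["opening"],s["grasp_force"],s["ft_force"])
a=manip.read_camera("top");cv2.imwrite("pics/t2.png",cv2.resize(a[100:260,230:400],None,fx=3.5,fy=3.5,interpolation=cv2.INTER_CUBIC))
goto([.43,.088,.15],np.pi-.024)
E
```

```text
[0.44260272 0.08835433 0.0635388 ] 0.013065295215257627 58.4324848651886 [-0.70272269  0.11425295 -2.62970053]
travel [ 0.0088 -0.001  -0.087 ] toolyaw -0.002 tilt z [-9.2e-03  5.0e-04 -1.0e+00]
```

View pics/t2.png

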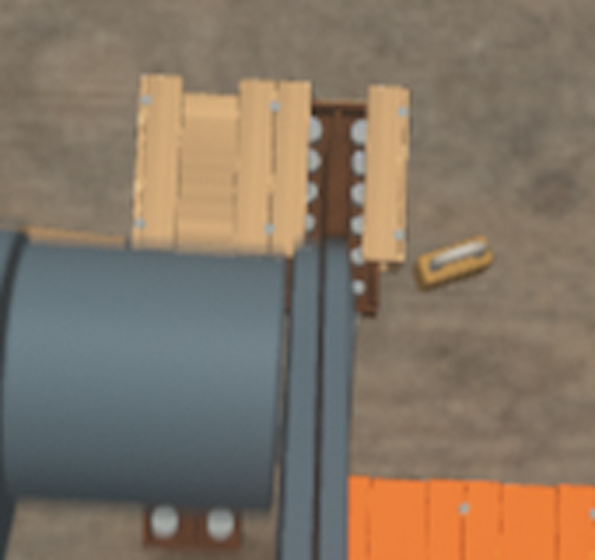

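The left bay is now empty, the tray is out front (plain end at crop (195,530)) and the neighbour is unmoved. Lifting, then turning it.

Request:
arm_command([
  {"travel": [0.01,0,-0.004],"yaw": 0,"claw": 0},
  {"travel": [0.012,0,-0.015],"yaw": 0,"claw": 0},
  {"travel": [0.012,0,-0.03],"yaw": 0,"claw": 0},
  {"travel": [0.012,0,-0.045],"yaw": 0,"claw": 0},
  {"travel": [0.012,0,-0.06],"yaw": 0,"claw": 0},
  {"travel": [0.012,0,-0.075],"yaw": 0.0,"claw": 0},
  {"travel": [0.012,0,-0.085],"yaw": 0.0,"claw": 0},
  {"travel": [0.012,0,-0.085],"yaw": 0,"claw": 0},
])

```text
time_s: 4.92
eef_pos: [0.4347, 0.0885, 0.1513]
orientation: [0.002, 0.013, 1.0, -0.0]
ft_force: [0.3, 0.3, -3.4]
opening: 0.0131
grasp_force: 58.6
```

Request:
arm_command([
  {"travel": [0,0,0],"yaw": 0.05,"claw": 0},
  {"travel": [0,0,0],"yaw": 0.15,"claw": 0},
  {"travel": [0,0,0],"yaw": 0.27,"claw": 0},
  {"travel": [0,0,0],"yaw": 0.39,"claw": 0},
  {"travel": [0,0,0],"yaw": 0.51,"claw": 0},
  {"travel": [0,0,0],"yaw": 0.63,"claw": 0},
  {"travel": [0,0,0],"yaw": 0.75,"claw": 0},
  {"travel": [0,0,0],"yaw": 0.87,"claw": 0},
])

```text
time_s: 5.58
eef_pos: [0.4329, 0.0885, 0.1484]
orientation: [-0.001, 0.436, 0.9, -0.0]
ft_force: [-0.0, -0.3, -2.6]
opening: 0.0135
grasp_force: 58.4
```

Request:
arm_command([
  {"travel": [0,0,0],"yaw": 0.12,"claw": 0},
  {"travel": [0,0,0],"yaw": 0.24,"claw": 0},
  {"travel": [0,0,0],"yaw": 0.36,"claw": 0},
  {"travel": [0,0,0],"yaw": 0.48,"claw": 0},
  {"travel": [0,0,0],"yaw": 0.6,"claw": 0},
  {"travel": [0,0,0],"yaw": 0.72,"claw": 0},
  {"travel": [0,0,0],"yaw": 0.84,"claw": 0},
  {"travel": [0,0,0],"yaw": 0.96,"claw": 0},
])

```text
time_s: 6.25
eef_pos: [0.4328, 0.0885, 0.1484]
orientation: [-0.001, 0.802, 0.597, -0.001]
ft_force: [-0.1, -0.1, -2.6]
opening: 0.0131
grasp_force: 58.4
```

Request:
arm_command([
  {"travel": [0,0,0],"yaw": 0.12,"claw": 0},
  {"travel": [0,0,0],"yaw": 0.24,"claw": 0},
  {"travel": [0,0,0],"yaw": 0.36,"claw": 0},
  {"travel": [0,0,0],"yaw": 0.48,"claw": 0},
  {"travel": [0,0,0],"yaw": 0.6,"claw": 0},
  {"travel": [0,0,0],"yaw": 0.72,"claw": 0},
  {"travel": [0,0,0],"yaw": 0.84,"claw": 0},
  {"travel": [0,0,0],"yaw": 0.96,"claw": 0},
])

```text
time_s: 6.92
eef_pos: [0.4329, 0.0885, 0.1484]
orientation: [-0.0, 0.987, 0.159, -0.001]
ft_force: [1.2, 0.2, -2.6]
opening: 0.0133
grasp_force: 58.4
```

```bash
python3 - <<'E'
from h import *
s=manip.observe();print(s["eef_pos"],s["opening"],s["grasp_force"],s["ft_force"],s["joints"].round(2))
goto([.43,.088,.15],-.024)
E
```

```text
[0.43287498 0.08847494 0.14838841] 0.013348411218237965 58.40989172458649 [ 1.16561274  0.21288222 -2.61168372] [-0.05  0.17  1.92 -0.    1.05  1.2 ]
travel [-0.0029 -0.0005 -0.0016] toolyaw 0.3428 tilt z [-1.8e-03  1.0e-04 -1.0e+00]
```

Request:
arm_command([
  {"travel": [0,0,0],"yaw": 0.12,"claw": 0},
  {"travel": [0,0,0.0],"yaw": 0.24,"claw": 0},
  {"travel": [0,0,0.0],"yaw": 0.345,"claw": 0},
  {"travel": [0,0,0.01],"yaw": 0.345,"claw": 0},
  {"travel": [0,0,0.025],"yaw": 0.345,"claw": 0},
  {"travel": [0,0,0.04],"yaw": 0.345,"claw": 0},
  {"travel": [0,0,0.05],"yaw": 0.345,"claw": 0},
  {"travel": [0,0,0.05],"yaw": 0.345,"claw": 0},
])

```text
time_s: 7.58
eef_pos: [0.4313, 0.0885, 0.0968]
orientation: [-0.0, 1.0, -0.01, -0.003]
ft_force: [-0.7, -0.1, -2.5]
opening: 0.0131
grasp_force: 58.4
```

```bash
python3 - <<'E'
from h import *
a=manip.read_camera("wrist");s=manip.observe();a=manip.read_camera("wrist")
print(s["eef_pos"],s["opening"])
goto([.43,.0880,.0645],-.024)
c,sn=np.cos(-.024),np.sin(-.024)
r=lambda x,y,z:[.596+x*c-y*sn,.0467+x*sn+y*c,z]
# predicted slot edges (y 36+-16) at z .04 and tray front edges(y 36+-27)
for p in proj("wrist",[r(x,y,.04) for x in(-.05,0) for y in(.02,.052)],s): cv2.circle(a,tuple(int(v) for v in np.round(p)),1,(0,0,255),-1)
cv2.imwrite("pics/w3.png",cv2.resize(a[:, 180:480],None,fx=1.9,fy=1.5))
E
```

```text
[0.43209632 0.08851646 0.09786541] 0.013526287858959153
travel [-0.0029  0.0005  0.0342] toolyaw 0.0038 tilt z [-2.1e-03  1.0e-04 -1.0e+00]
```

View pics/w3.png

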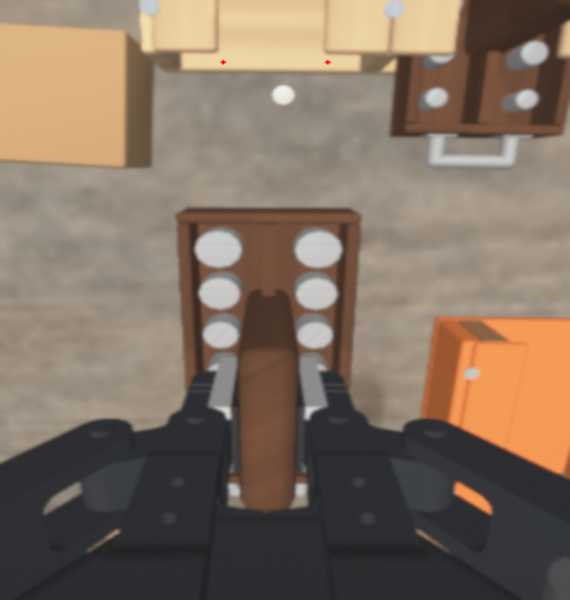

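Tray is held level, with its plain end toward the rack (crop (269,212)). The slot edges at the mouth are at crop x 217 and 326 (centre 271), about 1 mm to the right of the tray's axis. The white spot at (283,95) is flat on the bench and lay under the tray before. I shift 1 mm, lower and approach.

Request:
arm_command([
  {"travel": [0,0.001,0.008],"yaw": 0.004,"claw": 0},
  {"travel": [0,0.001,0.02],"yaw": 0.004,"claw": 0},
  {"travel": [0,0.001,0.03],"yaw": 0.004,"claw": 0},
  {"travel": [0.008,0.001,0.033],"yaw": 0.004,"claw": 0},
  {"travel": [0.02,0.001,0.033],"yaw": 0.004,"claw": 0},
  {"travel": [0.032,0.001,0.033],"yaw": 0.004,"claw": 0},
  {"travel": [0.04,0.001,0.033],"yaw": 0.004,"claw": 0},
  {"travel": [0.04,0.001,0.033],"yaw": 0.004,"claw": 0},
])

```text
time_s: 8.35
eef_pos: [0.4767, 0.0864, 0.067]
orientation: [0.0, 1.0, -0.012, 0.002]
ft_force: [0.8, -0.1, -1.6]
opening: 0.0131
grasp_force: 58.5
```

```bash
python3 - <<'E'
from h import *
s=manip.observe();a=manip.read_camera("wrist");print(s["eef_pos"],s["ft_force"])
goto([.575,.0846,.0645],-.024)
cv2.imwrite("pics/w4.png",cv2.resize(a[:300,180:480],None,fx=2.4,fy=2,interpolation=cv2.INTER_CUBIC))
E
```

```text
[0.47668562 0.0863589  0.06700829] [ 0.83019586 -0.1146157  -1.63889146]
travel [ 0.1    -0.0006  0.0023] toolyaw -0.0004 tilt z [ 1.4e-03 -1.0e-04 -1.0e+00]
```

View pics/w4.png

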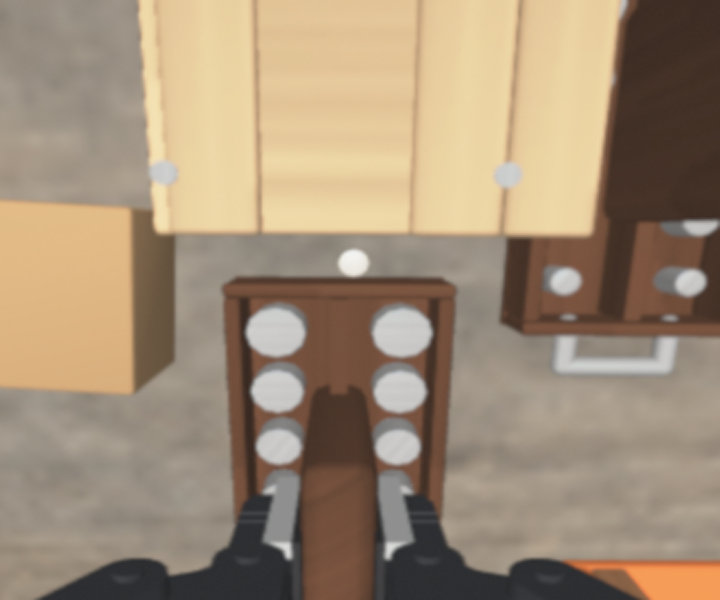

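The tray front (225–455, centre 340) lines up with the slot (258–411, centre 334.5) to 1 mm, and parallel. Inserting.

Request:
arm_command([
  {"travel": [0.004,-0.001,0.001],"yaw": 0,"claw": 0},
  {"travel": [0.014,-0.001,0.001],"yaw": 0,"claw": 0},
  {"travel": [0.026,-0.001,0.001],"yaw": 0,"claw": 0},
  {"travel": [0.038,-0.001,0.001],"yaw": 0,"claw": 0},
  {"travel": [0.05,-0.001,0.001],"yaw": 0,"claw": 0},
  {"travel": [0.062,-0.001,0.001],"yaw": 0,"claw": 0},
  {"travel": [0.072,-0.001,0.001],"yaw": 0,"claw": 0},
  {"travel": [0.08,-0.001,0.001],"yaw": 0,"claw": 0},
])

```text
time_s: 9.07
eef_pos: [0.5549, 0.0857, 0.0654]
orientation: [0.0, 1.0, -0.012, 0.0]
ft_force: [0.2, -0.1, -2.4]
opening: 0.0133
grasp_force: 58.5
```

```bash
python3 - <<'E'
from h import *
s=manip.observe();print(s["eef_pos"],s["ft_force"],s["opening"])
goto([.577,.0846,.0645],-.024)
E
```

```text
[0.55489325 0.08568114 0.06536718] [ 0.17484934 -0.14320526 -2.39538587] 0.013311622338255056
travel [0.0221 0.0005 0.0009] toolyaw -0.0002 tilt z [ 5.e-04 -0.e+00 -1.e+00]
```

Request:
arm_command([
  {"travel": [0.004,0,0.001],"yaw": 0,"claw": 0},
  {"travel": [0.008,0,0.001],"yaw": 0,"claw": 0},
  {"travel": [0.012,0,0.001],"yaw": 0,"claw": 0},
  {"travel": [0.015,0,0.001],"yaw": 0,"claw": 0},
  {"travel": [0.017,0,0.001],"yaw": 0,"claw": 0},
  {"travel": [0.019,0,0.002],"yaw": 0,"claw": 0},
  {"travel": [0.02,0,0.002],"yaw": 0,"claw": 0},
  {"travel": [0.02,0,0.002],"yaw": 0,"claw": 0},
])

```text
time_s: 9.73
eef_pos: [0.5737, 0.0852, 0.0633]
orientation: [-0.0, 1.0, -0.012, -0.0]
ft_force: [-1.5, 0.3, -2.5]
opening: 0.0132
grasp_force: 58.5
```

Request:
arm_command([
  {"travel": [0.001,0,0],"yaw": 0,"claw": 0},
  {"travel": [0.002,0,0],"yaw": 0,"claw": 0},
  {"travel": [0.003,0,0],"yaw": 0,"claw": 0},
  {"travel": [0.004,0,0.0005],"yaw": 0,"claw": 0},
  {"travel": [0.004,0,0.001],"yaw": 0,"claw": 0},
  {"travel": [0.004,0,0.0015],"yaw": 0,"claw": 0},
  {"travel": [0.004,0,0.002],"yaw": 0,"claw": 0},
  {"travel": [0.004,0,0.002],"yaw": 0,"claw": 0},
])

```text
time_s: 10.4
eef_pos: [0.5776, 0.0851, 0.0631]
orientation: [0.0, 1.0, -0.012, 0.0]
ft_force: [-5.7, -0.0, 10.9]
opening: 0.0135
grasp_force: 60.8
```

On the floor, pressing lightly near the stops. Release and rise.

Request:
arm_command([
  {"travel": [0,0,-0.001],"yaw": 0,"claw": 0},
  {"travel": [0,0,-0.001],"yaw": 0,"claw": 0.2},
  {"travel": [0,0,-0.001],"yaw": 0,"claw": 0.45},
  {"travel": [0,0,-0.001],"yaw": 0,"claw": 0.45},
  {"travel": [0,0,-0.001],"yaw": 0,"claw": 0.45},
  {"travel": [0,0,-0.001],"yaw": 0,"claw": 0.45},
  {"travel": [0,0,-0.001],"yaw": 0,"claw": 0.45},
  {"travel": [0,0,-0.001],"yaw": 0,"claw": 0.45},
])

```text
time_s: 11.07
eef_pos: [0.5777, 0.0851, 0.0622]
orientation: [0.0, 1.0, -0.012, -0.0]
ft_force: [-0.1, -0.2, -0.5]
opening: 0.0384
grasp_force: 0.0
```

Request:
arm_command([
  {"travel": [0,0,-0.015],"yaw": 0,"claw": 0.45},
  {"travel": [0,0,-0.035],"yaw": 0,"claw": 0.45},
  {"travel": [0,0,-0.06],"yaw": 0,"claw": 0.45},
  {"travel": [0,0,-0.09],"yaw": 0,"claw": 0.45},
  {"travel": [-0.02,0,-0.12],"yaw": 0,"claw": 0.45},
  {"travel": [-0.05,0,-0.14],"yaw": 0,"claw": 0.45},
  {"travel": [-0.08,0,-0.14],"yaw": 0,"claw": 0.45},
  {"travel": [-0.11,0,-0.14],"yaw": 0,"claw": 0.45},
])

```text
time_s: 11.73
eef_pos: [0.4676, 0.0877, 0.2039]
orientation: [0.0, 1.0, -0.012, 0.002]
ft_force: [-0.5, -0.9, -0.1]
opening: 0.0382
grasp_force: 0.0
```

Request:
arm_command([
  {"travel": [-0.03,-0.03,0],"yaw": 0,"claw": 0.45},
  {"travel": [-0.04,-0.06,0],"yaw": 0,"claw": 0.45},
  {"travel": [-0.04,-0.09,0],"yaw": 0,"claw": 0.45},
  {"travel": [-0.04,-0.12,0],"yaw": 0,"claw": 0.45},
  {"travel": [-0.04,-0.15,0],"yaw": 0,"claw": 0.45},
  {"travel": [-0.04,-0.18,0],"yaw": 0,"claw": 0.45},
  {"travel": [-0.04,-0.2,0],"yaw": 0,"claw": 0.45},
  {"travel": [-0.04,-0.2,0],"yaw": 0,"claw": 0.45},
])

```text
time_s: 12.4
eef_pos: [0.4324, 0.2921, 0.2024]
orientation: [-0.001, 1.0, -0.011, 0.0]
ft_force: [-0.4, 0.3, -0.3]
opening: 0.0383
grasp_force: 0.0
```

```bash
python3 - <<'E'
from h import *
print(manip.observe()["eef_pos"])
b=manip.read_camera("top")
cv2.imwrite("pics/t3.png",cv2.resize(b[110:205,255:375],None,fx=6,fy=6,interpolation=cv2.INTER_CUBIC))
E
```

```text
[0.43238873 0.29210026 0.20240697]
```

View pics/t3.png

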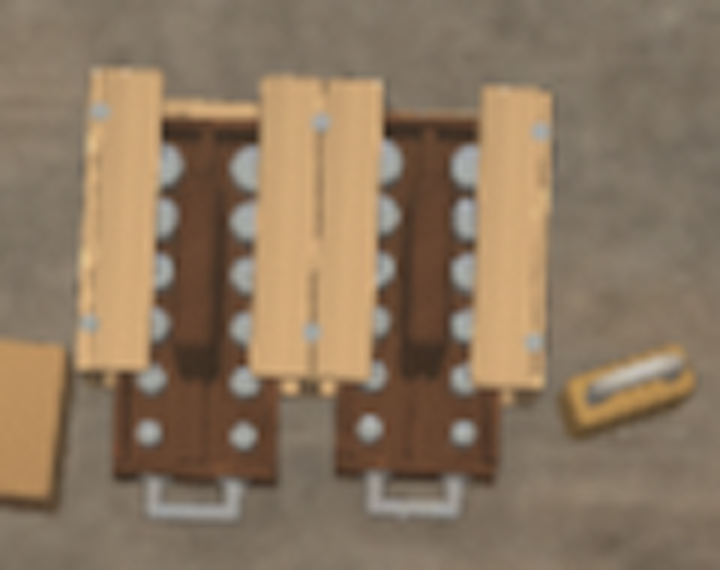

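Both pulls now face out of the mouth: the turned tray's at crop (193,510), the neighbour's unchanged at (415,507). Tray front lies at y=480, so its centre is at about −0.020 m in the rack frame, inside the −0.031 limit. The arm is clear.

```bash
python3 -c "
from station import manip
print(manip.job_done())"
```

```text
the job is handed in; nothing more can be done
None
```

The back-to-front tray was drawn out, turned end for end and slid back into its bay with its pull facing out, about 4 mm short of the stops by my measurement. The other tray did not move, and the job is handed in (no verdict was returned).

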